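Open the weighted hold-down and take out the bar

TASK

Swing the jig's counterweighted hold-down arm up past its balance point and ease it over onto its rest buffer; do not let it drop or fall back. Press it firmly home on the buffer for a moment to prove the rest, so that the buffer bears about 10 N and never over 16 N, then let go: the arm must stay open by itself. Then take the flat steel bar out of the jig and set it down flat in the aluminium tray without dropping it, and leave the magnet, the tape roll and the nozzle where they are.

Things in the scene. Friction and masses are not known exactly. Their poses are not given: they have to be found in the camera images.
- jig: Fixed steel jig: dark base plate 12 mm thick (x -105 to +160 mm, y +-65 mm), two hinge cheeks 103 mm high, two slotted saddles, a rest post. Origin: bench level, below the hinge. x runs level from the hinge toward the handle of the closed arm, y along the hinge axis, z up.
- nest (a point): Middle between the two saddles on the jig, on the level of their slot floors, 36 mm above the bench; axes as the jig's. The saddles stand 47 mm to either side along y, 10 mm thick; slots 27 mm wide in x, slot walls 9 mm high. The bar lies in them along y.
- hinge (a point): Hinge axis of the arm, at its middle, 85 mm above the bench; axes as the jig's.
- hold_arm (a joint): Angle of the hold-down arm about the hinge: 0 = closed, beam level, nose on the bar; grows as it is lifted, 1.57 = upright. Balances somewhere from 0.7 to 1.2, differing from start to start; short of that it falls shut, past that it falls open onto the buffer, which it meets somewhere from 1.65 to 1.95 (differs, not measured). Steel beam 16 x 14 mm, T handle. Hardly any hinge friction.
- counterweight: Steel cylinder 46 mm diameter, 56 mm long, fixed to the arm's tail behind and above the hinge (origin at its middle); its weight differs from start to start. Lifting the closed arm at the handle takes about 1 to 3 N; past the balance the arm pulls on toward open, by 1 to 3 N at the handle near the buffer.
- grip_a (a point): Middle of one half of the handle: smooth round steel bar, 14 mm diameter, parallel to the hinge axis, 180 mm from it; this half at the jig's +y side, the point 40 mm from the beam's middle plane. Free from 8 to 72 mm from that plane, 19 mm end caps beyond. Moves with the arm in a circle about the hinge; can turn between the fingers. Axes: x from the hinge along the beam, y along the bar.
- grip_b (a point): The same on the other half of the bar, at the jig's -y side.
- rest_post: Fixed steel post 22 x 30 mm, 190 mm above the bench, at jig x = -87 mm; origin at its foot. 180 mm above the bench it carries a screw with a sprung 18 mm rubber buffer toward jig +x, which meets the beam 107 mm from the hinge. Screw set differently by up to 26 mm, not measured. Stiff, 5 N per mm; bears 2 to 5 N when the arm just rests, about 10 N when the handle is pushed with 4 N.
- flat_bar: Plain flat steel bar 20 x 140 x 13 mm (x, y, z), 0.28 kg, with a small drilled hole near each end, lying along its y axis in the saddles below the arm's nose. Origin: underside centre; z up. Between the saddles it can be gripped across from above, near its middle; there its underside is 24 mm above the base plate. Grip it with the fingertips, so that it can be set down in the tray.
- tray: Loose open aluminium tray 110 x 220 x 22 mm, walls 3 mm, floor about 3 to 5 mm thick, on the bench, 0.7 kg. Origin: underside centre; y axis along its length, z up. Between the jig and the tray, farther from the robot, lies a fixed heap of sheet brackets up to about 0.2 m high: carry things over it with room to spare.
- weld_magnet: Bystander: flat six-sided welding magnet 79 x 90 x 14 mm on the bench, origin at its underside centre.
- tape_white: Bystander: white tape roll, 72 mm diameter, 19 mm high, lying on the bench, origin at its underside centre.
- nozzle_0: Bystander: small ceramic nozzle standing on the bench, 18 mm diameter, 40 mm high, origin at its underside centre.

How it is judged:
On the way, in this order (a step that is already met when the one before it is completed fails the run):
1. the open arm is pressed home on its buffer (value of joint hold_arm above 1.6 rad and contact force between rest_post and anything else above 6.5 N), for 0.15 s.
2. the arm rests open on its buffer by itself, let go (value of joint hold_arm above 1.6 rad and velocity of joint hold_arm between -0.1 and 0.1 rad/s and contact force between the fingers and anything else below 0.1 N and contact force between rest_post and anything else above 0.3 N), for 0.3 s.
3. the bar is set down low in the tray, still in the gripper (x of flat_bar in the frame of tray between -0.05 and 0.05 m and y of flat_bar in the frame of tray between -0.06 and 0.06 m and z of flat_bar in the frame of tray below 0.025 m and contact force between the fingers and flat_bar above 0.5 N), for 0.05 s.
At the end, for the whole second after the job is handed in: The arm stands open by itself (joint above 1.6 rad, at rest); the bar lies flat and still in the tray (underside less than 10 mm above the tray's, tilt below 0.1 rad, its middle within 50 mm across and 60 mm along of the tray's centre), released (value of joint hold_arm above 1.6 rad and velocity of joint hold_arm between -0.1 and 0.1 rad/s and x of flat_bar in the frame of tray between -0.05 and 0.05 m and y of flat_bar in the frame of tray between -0.06 and 0.06 m and z of flat_bar in the frame of tray below 0.01 m and angle between flat_bar's own z axis and vertical below 0.1 rad and linear speed of flat_bar below 0.02 m/s); the robot touches nothing.
It fails at once if the arm is let drop onto the buffer (opening faster than 1 rad/s beyond 1.5 rad with no finger on it) (value of joint hold_arm above 1.5 rad and velocity of joint hold_arm above 1 rad/s and contact force between the fingers and anything else below 0.5 N).
It fails at once if the arm is let fall back (closing faster than 1.5 rad/s with no finger on it) (velocity of joint hold_arm below -1.5 rad/s and contact force between the fingers and anything else below 0.5 N).
It fails at once if more than 16 N on the rest post or its buffer (contact force between rest_post and anything else above 16 N).
It fails at once if a bystander is moved by more than 30 mm (distance of any of weld_magnet, tape_white, nozzle_0 from where it was at the start of the episode above 0.03 m).
It also fails if it takes over 72 s, if anything falls off the work surface, if the arm or the gripper's body presses on something with over 40 N, if the wrist force passes 120 N, or if a joint passes its speed limit or range.

ROBOT

A 6-joint arm with a two-finger parallel gripper is mounted at the origin on a cart in front of the work surface, level with it; the furniture and walls round the work are solid. World frame = base frame: x ahead of the robot, y to its left, z up, the work surface at z = 0. Lengths are in m, angles in rad, forces in N, time in s.
With the tool pointing down it reaches from about 0.225 to 0.875 m from the base axis. Payload 3.4 kg.
Tool frame: the origin (TCP) lies at the very end of the fingers, on their centre line; the grasp point (between the pads) lies 19 mm behind it; z points along the fingers, y is the line along which they close (so a half turn about z gives the same grasp; the last joint's range is limited). The gripper opens to 85 mm and grips with 20 to 120 N. Pads are 22 mm wide; open, the fingers measure 114 mm over their backs; the gripper's body (76 mm by 85 mm) begins 54 mm behind the grasp point. The pads swing forward as they close: fully open they stand 13 mm farther back than shut.
Start: joints at [1.064, 0.276, 1.505, -0, 1.361, -0.121], TCP at [0.216, 0.533, 0.231] pointing down, gripper open.
Joint ranges: [-2.89, 2.89], [-0.75, 2.08], [0.22, 2.7], [-1.18, 4.32], [0.11, 2.71], [-2.7, 2.7]. Speed limits (rad/s): [2.57, 2.57, 3.14, 3.14, 3.14, 3.14].

INTERFACE

Orientations are given as a unit quaternion [w, x, y, z].
In Python, from rig import manip, get_image, camera_info gives the robot as it stands. The module is installed in compiled form; this text tells all that it offers.
- The arm moves only by the shell command python3 -m crank 'ROWS' [FORCE]. ROWS is a JSON object of lists of equal length, an entry for each row: "translation": the shift along the tool's x, y, z in mm, a list of three; "roll": the turn about the tool's z in rad; "fingers": the opening, from 0 (shut) to 1 (fully open). A call has 1 to 8 rows; each row shifts and turns the commanded pose from where the row before left it, along the tool's axes as they then stand; what a row does not reach is not made up. A row lasts 1/10 s, in which the tool goes at most 50 mm and 8.59 degrees, less where a joint would pass 70% of its speed; a pose out of reach is approached as far as the arm can. A call is refused whole if a number of a shift passes 50 or a number of a turn 0.15, either way. A call with a gripper value outside its range is refused whole. The fingers move at their own pace and stop on an object; FORCE is the grip in N (left out, the last holds). Time passes only in rows, so rows that do not move let the fingers close. It gives the time, the measured TCP pose, the force, the opening and the grip force at its end, in the units of the state.
- manip.get_state(): the state, without advancing time (a new reading comes with each control period).
- get_image(name): name is "side" or "top"; returns the picture (384x512x3 uint8, blue, green, red); there is no depth.
- camera_info(name): a dict with "mtx" (3x3 intrinsics, pixels), "D" ([k1, k2, p1, p2, k3] as OpenCV has them; the pictures are not rectified), "rvec" (rotation vector, rad) and "tvec" (3), from world to camera coordinates, as OpenCV has them. Camera axes: x right, y down, z forward; pixel columns grow to the right and rows downward; lengths in m; the calibration is good to about 2 mm. A picture is of the moment at which its call begins. camera_info takes no time and is no camera call.
- manip.sign_off(): hands the job in; it is judged then, once.
The state is a dict: "clock": time; "qpos": joint angles; "qd": joint speeds; "effort": joint torques, N m; "position": TCP position; "ee_rot": TCP orientation; "contact_force": force on the tool from outside, world axes, zero at the start; "moment": the same for the moment, N m; "width": finger opening in m; "gripper_force": force on a finger pad.
Only numpy, scipy, OpenCV 4.12 (cv2) and the standard library are available. Lean on these libraries where they do the work, as an engineer would, in place of code of your own. Each camera call takes 0.05 s, during which the arm holds its last target. There are 200 camera calls.

## Working session

There is one attempt and no reset: what is moved stays moved. The work goes in short steps, Python scripts to look and compute and a shell command to move; the robot and the scene stay as the last step left them, time stands still between calls to the robot, and variables do not carry over. Pictures are saved under pics/ and viewed, at most 10 in all, crops included, and the job is handed in when it is done.

```bash
mkdir -p pics; cat > h.py <<'E'
import cv2,numpy as np
from rig import manip,get_image,camera_info
def snap(n,f):
    im=get_image(n); cv2.imwrite('pics/'+f+'.png',im); return im
def cam(n):
    c=camera_info(n); return [np.array(c[k],float) for k in('mtx','D','rvec','tvec')]
def ray(n,p,z):
    K,D,r,t=cam(n);R=cv2.Rodrigues(r)[0]
    u=cv2.undistortPoints(np.array([[p]],float),K,D)[0,0]
    d=R.T@np.array([u[0],u[1],1]);o=-R.T@t.ravel()
    return o+d*(z-o[2])/d[2]
def proj(n,P):
    K,D,r,t=cam(n);return cv2.projectPoints(np.array(P,float).reshape(-1,3),r,t,K,D)[0].reshape(-1,2)
E
python3 - <<'E'
from h import *
for n in('side','top'):
    im=snap(n,n+'0'); cv2.imwrite(f'pics/{n}0b.png',cv2.resize(im,(800,600)))
    K,D,r,t=cam(n);R=cv2.Rodrigues(r)[0];print(n,-R.T@t.ravel(),K[0,0],R[2])
print(manip.get_state())
E
```

```text
side [ 0.61354562 -0.81592831  0.8127351 ] 360.4165064054827 [-0.04041054  0.74409906 -0.66684599]
top [0.46607115 0.00203431 1.24435085] 398.4893003641724 [ 0.09887413 -0.00440402 -0.9950902 ]
{'clock': 0.1, 'qpos': array([ 1.06394278e+00,  2.76535462e-01,  1.50600084e+00, -2.18929811e-05,
        1.36068019e+00, -1.20995263e-01]), 'qd': array([ 0.00053905, -0.00069698, -0.00358536,  0.00015462,  0.00018017,
        0.00029971]), 'effort': array([ 5.13583982e-04, -4.17701519e+01, -2.46401989e+01, -1.93897758e-04,
        5.83069981e-03,  9.03137106e-06]), 'position': array([0.21618825, 0.53231379, 0.23052635]), 'ee_rot': array([-2.40534248e-04,  1.91732200e-01,  9.81446944e-01, -7.75543862e-04]), 'contact_force': array([ 0.04637782, -0.82304602, -0.55426597]), 'moment': array([-0.00799574, -0.02590254,  0.02203687]), 'gripper_force': 0.0, 'width': 0.08520342591618701}
```

View pics/side0b.png

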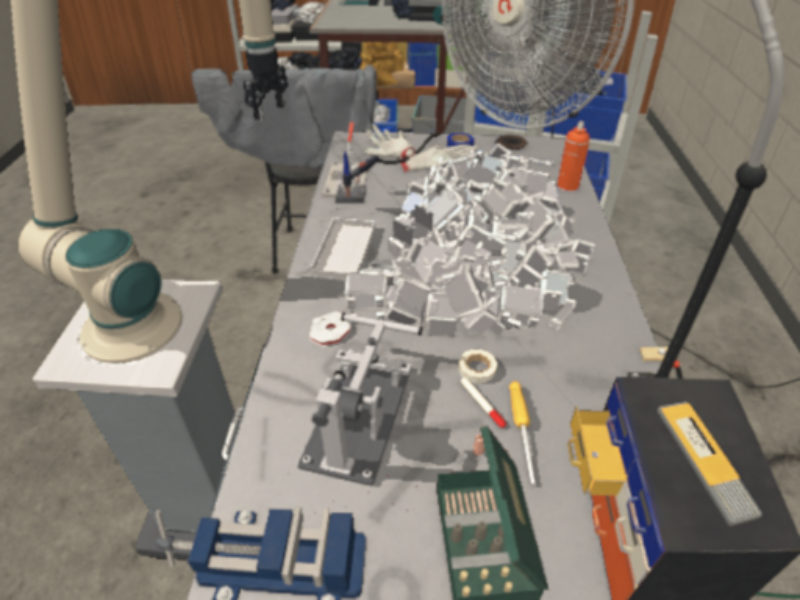

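View pics/top0b.png

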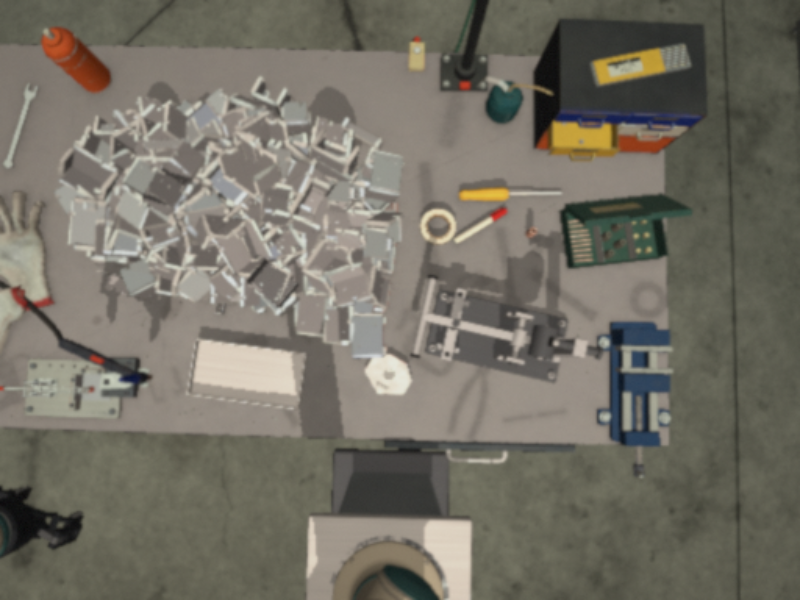

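The top view shows the jig at about (500,330) with its handle at (425,317), the tray at (247,370), the magnet at (388,374) and the tape at (437,225), all in 800x600 pixels. The bracket heap lies between the jig and the tray, farther out. I'll enlarge the jig in both views.

```bash
python3 - <<'E'
from h import *
t=cv2.imread('pics/top0.png');s=cv2.imread('pics/side0.png')
a=cv2.resize(t[165:255,255:390],None,fx=5.9,fy=5.9,interpolation=3);cv2.imwrite('pics/tc.png',a)  
b=cv2.resize(s[190:315,185:285],None,fx=4.8,fy=4.8,interpolation=3);cv2.imwrite('pics/sc.png',b)
print(a.shape,b.shape)
E
```

```text
(531, 796, 3) (600, 480, 3)
```

View pics/tc.png

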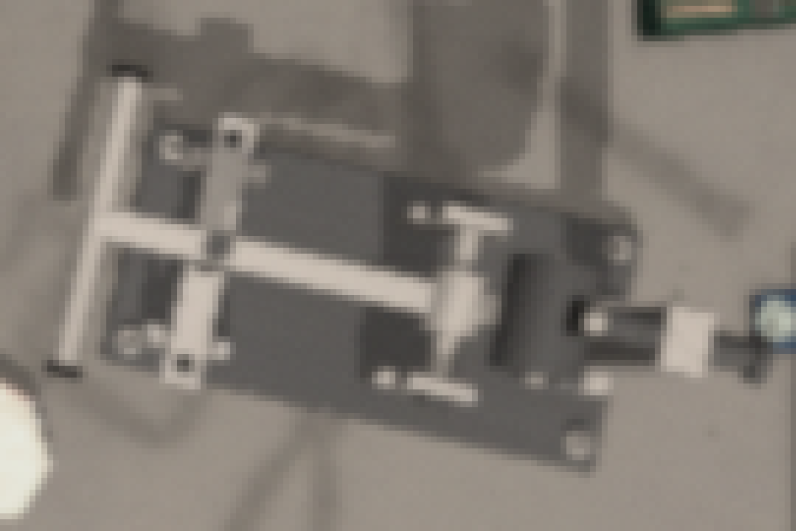

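View pics/sc.png

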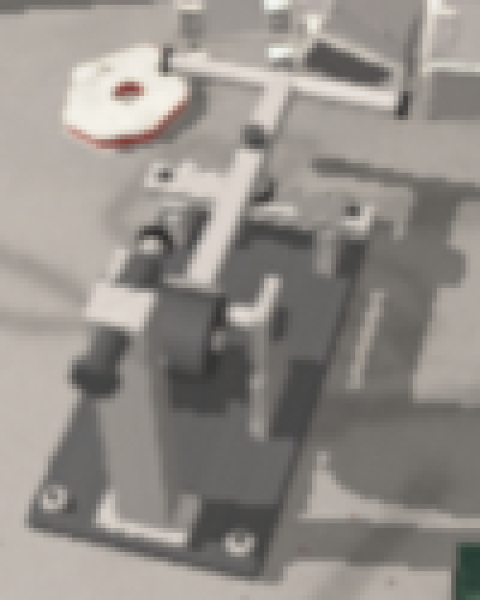

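```bash
python3 - <<'E'
from h import *
def c(p): return (p[0]+.5)/5.9+255-.5,(p[1]+.5)/5.9+165-.5
def g(p,z): return ray('top',c(p),z)
h1=g((128,72),.085);h2=g((64,370),.085);b1=g((235,137),.049);b2=g((183,362),.049)
m=(h1+h2)/2;d=h2-h1;print('handle',h1,h2,m,np.linalg.norm(d))
print('bar',b1,b2,(b1+b2)/2,np.linalg.norm(b2-b1))
ey=d/np.linalg.norm(d);ex=np.array([ey[1],-ey[0],0]);print('ex',ex,'ey',ey,'ang',np.arctan2(ex[1],ex[0]))
bd=(b2-b1);print('bar yaw',np.arctan2(bd[1],bd[0]),'handle yaw',np.arctan2(ey[1],ey[0]))
H=m-.18*ex;print('hinge',H,'nest x',((b1+b2)/2-H)@ex,((b1+b2)/2-H)@ey)
for p in((590,468),(635,215),(100,350)):
    q=g(p,.012);print('corner',(q-H)@ex,(q-H)@ey)
print('beam far',g((450,298),.092))
def s(p,z): return ray('top',(p[0]*.64,p[1]*.64),z)
for p in((200,330),(305,350),(297,407),(188,396)): print('tray',s(p,.022))
print('tray side',[ray('side',(p[0]*.64,p[1]*.64),.022) for p in((327,220),(375,220),(368,274),(315,274))])
print('magnet',s((388,374),.014),'tape',s((437,225),.019),'nozzle',s((531,232),.03))
# side check of handle caps
f=lambda p:((p[0]+.5)/4.8+185-.5,(p[1]+.5)/4.8+190-.5)
print('side handle',ray('side',f((167,60)),.085),ray('side',f((402,103)),.085))
print('side holes',ray('side',f((165,175)),.049),ray('side',f((352,212)),.049))
E
```

```text
handle [ 0.61438598 -0.06704445  0.085     ] [ 0.46617096 -0.03860101  0.085     ] [ 0.54027847 -0.05282273  0.085     ] 0.15091958714481762
bar [ 0.5869582  -0.12460675  0.049     ] [ 0.4717274  -0.10006243  0.049     ] [ 0.5293428  -0.11233459  0.049     ] 0.11781579096528308
ex [0.18846755 0.98207942 0.        ] ey [-0.98207942  0.18846755  0.        ] ang 1.381194823149808
bar yaw 2.931727529178889 handle yaw 2.9519911499447042
hinge [ 0.50635431 -0.22959703  0.085     ] nest x 0.11949361127641016 -0.00047636406197416116
corner -0.10168763830623993 0.06639679117944687
corner -0.09979728071319195 -0.06859764339044688
corner 0.16130542317415889 0.060791105140782176
beam far [ 0.50602107 -0.22694898  0.092     ]
tray [0.504115   0.38200197 0.022     ]
tray [0.47061896 0.17393527 0.022     ]
tray [0.36006848 0.18519798 0.022     ]
tray [0.37519958 0.39852801 0.022     ]
tray side [array([0.36628053, 0.3898216 , 0.022     ]), array([0.48900727, 0.39560801, 0.022     ]), array([0.49192522, 0.17404666, 0.022     ]), array([0.37218232, 0.16803115, 0.022     ])]
magnet [0.42802768 0.01050307 0.014     ] tape [ 0.72642288 -0.07956532  0.019     ] nozzle [ 0.71522221 -0.26595814  0.03      ]
side handle [ 0.46552294 -0.03467303  0.085     ] [ 0.61209722 -0.0652942   0.085     ]
side holes [ 0.46993693 -0.09849169  0.049     ] [ 0.58475182 -0.12262386  0.049     ]
```

```bash
cat >> h.py <<'E'
from scipy.spatial.transform import Rotation as Ro
TH=1.370
ex=np.array([np.cos(TH),np.sin(TH),0]);ey=np.array([-ex[1],ex[0],0]);ez=np.array([0,0,1.])
H=np.array([.541,-.052,.085])-.18*ex
def st(target=None):
    s=manip.get_state();p=s['position'];q=s['ee_rot'];R=Ro.from_quat([q[1],q[2],q[3],q[0]]).as_matrix()
    J=np.array([ex,ey,ez]);print('t%.2f'%s['clock'],'jig mm',(J@(p-H)*1e3).round(1),'world',p.round(4),'Fjig',(J@s['contact_force']).round(2),'w%.1f g%.1f'%(s['width']*1e3,s['gripper_force']))
    a=np.arctan2(R[1,1],R[0,1]);print(' tool y ang %.3f, roll to jig %.3f'%(a,a-TH),'q6 %.2f'%s['qpos'][5])
    if target is not None: print(' shift tool mm',(R.T@(np.array(target)-p)*1e3).round(1))
    return s
E
python3 -m crank '{"translation":[[0,0,-40],[0,0,-40],[0,0,0]],"roll":[-0.1,-0.085,0],"fingers":[1,1,0.5]}' 30; python3 -c "
from h import *
st(H+.18*ex+.04*ey+.1*ez)"
```

```text
clock: 0.4
position: [0.2176, 0.5351, 0.3169]
ee_rot: [0.002, 0.1, 0.995, 0.005]
contact_force: [-0.3, 0.4, 1.0]
width: 0.0733
gripper_force: 0.0
t0.40 jig mm [690.8 434.  231.9] world [0.2176 0.5351 0.3169] Fjig [0.29 0.4  1.04] w73.3 g0.0
 tool y ang 1.371, roll to jig 0.001 q6 -0.31
 shift tool mm [-393.  -512.5  127.9]
```

```bash
python3 -m crank '{"translation":[[-15,-20,0],[-28,-36,0],[-28,-36,0],[-28,-36,0],[-28,-36,0],[-28,-36,0],[-28,-36,0],[-28,-36,0]],"roll":[0,0,0,0,0,0,0,0],"fingers":[0.5,0.5,0.5,0.5,0.5,0.5,0.5,0.5]}' >/dev/null
python3 -m crank '{"translation":[[-28,-36,0],[-28,-36,0],[-28,-36,0],[-28,-36,0],[-28,-36,0],[-20,-30,0],[-10,-15,0],[0,0,0]],"roll":[0,0,0,0,0,0,0,0],"fingers":[0.5,0.5,0.5,0.5,0.5,0.5,0.5,0.5]}'
python3 -c "
from h import *
st(H+.18*ex+.04*ey+.1*ez)"
```

```text
clock: 2.0
position: [0.4912, -0.0326, 0.31]
ee_rot: [-0.001, 0.102, 0.995, -0.0]
contact_force: [0.1, 0.2, -0.4]
width: 0.0429
gripper_force: 0.0
t2.00 jig mm [189.1  52.7 225. ] world [ 0.4912 -0.0326  0.31  ] Fjig [ 0.17 -0.02 -0.43] w42.9 g0.0
 tool y ang 1.366, roll to jig -0.004 q6 -1.57
 shift tool mm [-12.9  -8.9 125. ]
```

Go down to about 45 mm above the handle and take a look from close by.

```bash
python3 -m crank '{"translation":[[-6,-4,25],[-7,-5,35],[0,0,35],[0,0,20],[0,0,0]],"roll":[0,0,0,0,0],"fingers":[0.5,0.5,0.5,0.5,0.5]}' >/dev/null
python3 - <<'E'
from h import *
st(H+.18*ex+.04*ey-.019*ez)
s=snap('side','s1');t=snap('top','t1')
a=cv2.resize(s[175:275,190:310],None,fx=4,fy=4,interpolation=3);b=cv2.resize(t[150:250,230:310],None,fx=4,fy=4,interpolation=3)
cv2.imwrite('pics/c1.png',np.hstack([a,b]))
g=H+.18*ex+.04*ey
print(proj('side',[g,g-.019*ez]),proj('top',[g]))
E
```

```text
t2.50 jig mm [183.3  44.1 108. ] world [ 0.4984 -0.04    0.193 ] Fjig [-0.04  0.67 -0.41] w42.5 g0.0
 tool y ang 1.371, roll to jig 0.001 q6 -1.59
 shift tool mm [ -5.2  -3.4 127. ]
[[231.19353523 204.68676223]
 [231.47908575 209.32547955]] [[267.57891684 215.02906768]]
```

View pics/c1.png

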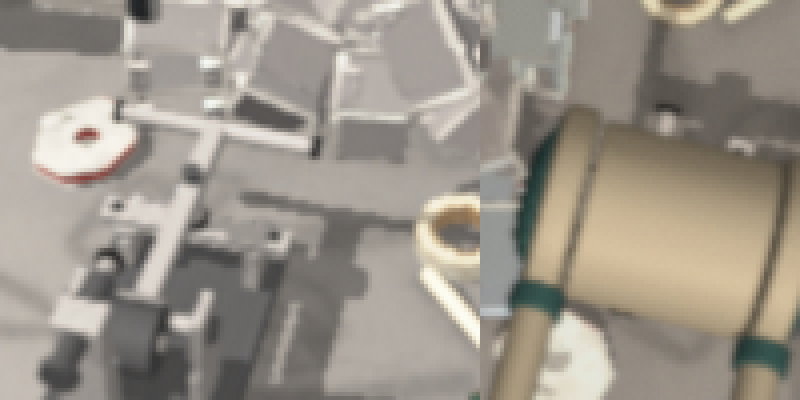

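The side crop shows the handle from (118,110) to (315,147). My predicted grip point at (164,119) lies on it, so I'll go down and close.

```bash
python3 -m crank '{"translation":[[-5,-3,25],[0,0,35],[0,0,35],[0,0,22],[0,0,8],[0,0,0]],"roll":[0,0,0,0,0,0],"fingers":[0.5,0.5,0.5,0.5,0.5,0.5]}' >/dev/null
python3 -c "
from h import *
st(H+.18*ex+.04*ey-.019*ez)"
python3 -m crank '{"translation":[[0,0,2],[0,0,0],[0,0,0],[0,0,0],[0,0,0],[0,0,0]],"roll":[0,0,0,0,0,0],"fingers":[0,0,0,0,0,0]}' 25 >/dev/null
python3 -c "
from h import *
st(H+.18*ex+.04*ey-.019*ez)"
```

```text
t3.20 jig mm [179.6  35.2 -13.3] world [ 0.5064 -0.0454  0.0717] Fjig [-0.21  0.36 -0.08] w43.0 g0.0
 tool y ang 1.370, roll to jig 0.000 q6 -1.60
 shift tool mm [4.8 0.4 5.7]
t3.80 jig mm [179.2  34.4 -14.2] world [ 0.5071 -0.0459  0.0708] Fjig [-0.22  0.67  6.7 ] w12.9 g24.9
 tool y ang 1.370, roll to jig -0.000 q6 -1.60
 shift tool mm [5.6 0.8 4.7]
```

```bash
cat >> h.py <<'E'
def arm(dx=.8,dz=14.2,th=()):
    s=st();p=s['position']-H;x=p@ex*1e3+dx;z=p[2]*1e3+dz;a=np.arctan2(z,x);r=np.hypot(x,z);F=s['contact_force'];t=np.array([-np.sin(a),0,np.cos(a)])
    Fj=np.array([F@ex,0,F[2]]);print(' theta %.3f r %.1f  Ftan on tool %.2f Frad %.2f'%(a,r,Fj@t,Fj@np.array([np.cos(a),0,np.sin(a)])))
    px,pz=x,z
    out=[]
    for q in th:
        nx,nz=180*np.cos(q),180*np.sin(q);out.append([0,round(nx-px,1),round(pz-nz,1)]);px,pz=nx,nz
    if out: print(out)
E
python3 -m crank '{"translation":[[0,0,-9],[0,-1,-9],[0,-1,-9],[0,-1.5,-9],[0,-2,-9],[0,-2.5,-9],[0,-3,-8.5],[0,-3,-8.5]],"roll":[0,0,0,0,0,0,0,0],"fingers":[0,0,0,0,0,0,0,0]}' 30 >/dev/null
python3 -c "
from h import *
arm(th=np.arange(.45,.81,.05))"
```

```text
t4.60 jig mm [165.8  34.6  56.6] world [ 0.5043 -0.059   0.1416] Fjig [ 0.92 -4.86 -2.93] w12.5 g29.4
 tool y ang 1.369, roll to jig -0.001 q6 -1.63
 theta 0.402 r 181.0  Ftan on tool -3.05 Frad -0.30
[[0, np.float64(-4.5), np.float64(-7.5)], [0, np.float64(-4.1), np.float64(-8.0)], [0, np.float64(-4.5), np.float64(-7.8)], [0, np.float64(-4.9), np.float64(-7.6)], [0, np.float64(-5.3), np.float64(-7.3)], [0, np.float64(-5.6), np.float64(-7.0)], [0, np.float64(-6.0), np.float64(-6.7)], [0, np.float64(-6.3), np.float64(-6.4)]]
```

```bash
python3 -m crank '{"translation":[[0,-4,-8],[0,-4,-8],[0,-4.5,-8],[0,-5,-7.5],[0,-5,-7.5],[0,-5.5,-7],[0,-6,-6.5],[0,-6,-6.5]],"roll":[0,0,0,0,0,0,0,0],"fingers":[0,0,0,0,0,0,0,0]}' 30 >/dev/null
python3 -c "
from h import *
arm(th=np.arange(.85,1.21,.05))"
```

```text
t5.40 jig mm [128.1  34.6 116.5] world [ 0.4968 -0.096   0.2015] Fjig [ 6.95 -4.7   4.87] w13.0 g29.3
 tool y ang 1.369, roll to jig -0.001 q6 -1.71
 theta 0.792 r 183.5  Ftan on tool -1.53 Frad 8.35
[[0, np.float64(-10.1), np.float64(-4.6)], [0, np.float64(-6.9), np.float64(-5.8)], [0, np.float64(-7.2), np.float64(-5.4)], [0, np.float64(-7.4), np.float64(-5.0)], [0, np.float64(-7.7), np.float64(-4.7)], [0, np.float64(-7.9), np.float64(-4.3)], [0, np.float64(-8.1), np.float64(-3.9)], [0, np.float64(-8.3), np.float64(-3.5)]]
```

```bash
python3 -m crank '{"translation":[[0,-6,-7.5],[0,-6.5,-6.5],[0,-7,-6],[0,-7.5,-5.5],[0,-7.5,-5],[0,-8,-4.5],[0,-8,-4],[0,-8,-3.5]],"roll":[0,0,0,0,0,0,0,0],"fingers":[0,0,0,0,0,0,0,0]}' 30 >/dev/null
python3 -c "
from h import *
arm(th=np.arange(1.25,1.51,.05))"
```

```text
t6.20 jig mm [ 67.8  34.7 159. ] world [ 0.4846 -0.155   0.244 ] Fjig [ 1.58 -4.44  3.19] w12.6 g30.8
 tool y ang 1.370, roll to jig 0.000 q6 -1.82
 theta 1.193 r 186.3  Ftan on tool -0.29 Frad 3.55
[[0, np.float64(-11.9), np.float64(2.3)], [0, np.float64(-8.6), np.float64(-2.6)], [0, np.float64(-8.7), np.float64(-2.2)], [0, np.float64(-8.8), np.float64(-1.8)], [0, np.float64(-8.9), np.float64(-1.3)], [0, np.float64(-9.0), np.float64(-0.9)]]
```

```bash
python3 -m crank '{"translation":[[0,-8.5,-3],[0,-8.5,-2.5],[0,-9,-2],[0,-9,-1.5],[0,-9,-1],[0,0,0]],"roll":[0,0,0,0,0,0],"fingers":[0,0,0,0,0,0]}' 30 >/dev/null
python3 -c "
from h import *
arm()"
```

```text
t6.80 jig mm [ 21.2  34.7 169.1] world [ 0.4753 -0.2007  0.2541] Fjig [-0.07 -3.8   7.78] w12.5 g32.7
 tool y ang 1.369, roll to jig -0.001 q6 -1.90
 theta 1.452 r 184.6  Ftan on tool 0.99 Frad 7.72
```

```bash
python3 -m crank '{"translation":[[0,-5,-2],[0,-5,-0.5],[0,-5,-0.5],[0,-5,0],[0,-5,0],[0,-3,0],[0,0,0]],"roll":[0,0,0,0,0,0,0],"fingers":[0,0,0,0,0,0,0]}' 30 >/dev/null
python3 -c "
from h import *
arm()"
```

```text
t7.50 jig mm [ -6.   35.  170.6] world [ 0.4696 -0.2273  0.2556] Fjig [-0.02 -5.92  1.88] w12.4 g32.1
 tool y ang 1.370, roll to jig -0.000 q6 -1.95
 theta 1.599 r 184.8  Ftan on tool -0.03 Frad 1.88
```

```bash
python3 -m crank '{"translation":[[0,-1.5,0],[0,0,0],[0,0,0]],"roll":[0,0,0],"fingers":[0,0,0]}' 30 >/dev/null
python3 -c "
from h import *
arm()"
python3 -m crank '{"translation":[[0,-1.5,0],[0,0,0],[0,0,0]],"roll":[0,0,0],"fingers":[0,0,0]}' 30 >/dev/null
python3 -c "
from h import *
arm()"
```

```text
t7.80 jig mm [ -7.   35.  170.5] world [ 0.4694 -0.2283  0.2555] Fjig [-0.83 -5.39  2.15] w12.7 g32.0
 tool y ang 1.370, roll to jig -0.000 q6 -1.96
 theta 1.604 r 184.8  Ftan on tool 0.76 Frad 2.17
t8.10 jig mm [ -8.7  35.1 170.6] world [ 0.469  -0.2299  0.2556] Fjig [-0.72 -5.77  2.3 ] w12.2 g32.0
 tool y ang 1.370, roll to jig -0.000 q6 -1.96
 theta 1.614 r 185.0  Ftan on tool 0.62 Frad 2.33
```

```bash
cat > ok.py <<'E'
import sys
from h import *
s=manip.get_state();p=s['position']-H;x=p@ex*1e3+.8;z=p[2]*1e3+14.2;a=np.arctan2(z,x);F=s['contact_force']
Ft=-np.sin(a)*(F@ex)+np.cos(a)*F[2]
print('t%.1f x %.1f z %.1f th %.3f Fx %.2f Fz %.2f Ftan %.2f'%(s['clock'],x,z,a,F@ex,F[2],Ft)); sys.exit(Ft<-.7)
E
python3 -m crank '{"translation":[[0,-1.5,0],[0,-1.5,0],[0,0,0]],"roll":[0,0,0],"fingers":[0,0,0]}' >/dev/null; python3 ok.py &&
python3 -m crank '{"translation":[[0,-1.5,0],[0,-1.5,0.2],[0,0,0]],"roll":[0,0,0],"fingers":[0,0,0]}' >/dev/null; python3 ok.py &&
python3 -m crank '{"translation":[[0,-1.5,0],[0,-1.5,0.3],[0,0,0]],"roll":[0,0,0],"fingers":[0,0,0]}' >/dev/null; python3 ok.py &&
python3 -m crank '{"translation":[[0,-1.5,0.1],[0,-1.5,0.3],[0,0,0]],"roll":[0,0,0],"fingers":[0,0,0]}' >/dev/null; python3 ok.py
```

```text
t8.4 x -10.7 z 184.7 th 1.629 Fx 0.04 Fz 2.55 Ftan -0.19
t8.4 x -10.7 z 184.7 th 1.629 Fx 0.04 Fz 2.55 Ftan -0.19
t8.4 x -10.7 z 184.7 th 1.629 Fx 0.04 Fz 2.55 Ftan -0.19
t8.4 x -10.7 z 184.7 th 1.629 Fx 0.04 Fz 2.55 Ftan -0.19False
False
False
False
```

```bash
sed -i 's/sys.exit(Ft<-.7)/sys.exit(int(Ft<-.8))/' ok.py
python3 -m crank '{"translation":[[0,-1.5,0],[0,-1.5,0],[0,0,0]],"roll":[0,0,0],"fingers":[0,0,0]}' >/dev/null; python3 ok.py &&
python3 -m crank '{"translation":[[0,-1.5,0],[0,-1.5,0.2],[0,0,0]],"roll":[0,0,0],"fingers":[0,0,0]}' >/dev/null; python3 ok.py &&
python3 -m crank '{"translation":[[0,-1.5,0],[0,-1.5,0.3],[0,0,0]],"roll":[0,0,0],"fingers":[0,0,0]}' >/dev/null; python3 ok.py &&
python3 -m crank '{"translation":[[0,-1.5,0.1],[0,-1.5,0.3],[0,0,0]],"roll":[0,0,0],"fingers":[0,0,0]}' >/dev/null; python3 ok.py
```

```text
t8.7 x -13.8 z 184.3 th 1.646 Fx -0.38 Fz 1.25 Ftan 0.28
t9.0 x -16.9 z 184.2 th 1.662 Fx -0.78 Fz 1.19 Ftan 0.67
t9.3 x -19.7 z 183.9 th 1.677 Fx -0.04 Fz 0.59 Ftan -0.02
t9.6 x -22.8 z 183.4 th 1.694 Fx -1.10 Fz 0.91 Ftan 0.98
```

```bash

python3 -m crank '{"translation":[[0,-1.5,0.1],[0,-1.5,0.2],[0,0,0]],"roll":[0,0,0],"fingers":[0,0,0]}' >/dev/null; python3 ok.py &&
python3 -m crank '{"translation":[[0,-1.5,0.2],[0,-1.5,0.2],[0,0,0]],"roll":[0,0,0],"fingers":[0,0,0]}' >/dev/null; python3 ok.py &&
python3 -m crank '{"translation":[[0,-1.5,0.2],[0,-1.5,0.3],[0,0,0]],"roll":[0,0,0],"fingers":[0,0,0]}' >/dev/null; python3 ok.py &&
python3 -m crank '{"translation":[[0,-1.5,0.2],[0,-1.5,0.3],[0,0,0]],"roll":[0,0,0],"fingers":[0,0,0]}' >/dev/null; python3 ok.py
```

```text
t9.9 x -26.0 z 183.1 th 1.712 Fx -0.79 Fz 1.85 Ftan 0.53
t10.2 x -28.7 z 182.7 th 1.726 Fx -0.38 Fz 1.42 Ftan 0.16
t10.5 x -31.7 z 182.0 th 1.743 Fx -0.42 Fz 1.17 Ftan 0.21
t10.8 x -34.9 z 181.6 th 1.761 Fx -2.16 Fz 0.33 Ftan 2.05
```

```bash

python3 -m crank '{"translation":[[0,-1.5,0.2],[0,-1.5,0.3],[0,0,0]],"roll":[0,0,0],"fingers":[0,0,0]}' >/dev/null; python3 ok.py &&
python3 -m crank '{"translation":[[0,-1.5,0.2],[0,-1.5,0.4],[0,0,0]],"roll":[0,0,0],"fingers":[0,0,0]}' >/dev/null; python3 ok.py &&
python3 -m crank '{"translation":[[0,-1.5,0.3],[0,-1.5,0.3],[0,0,0]],"roll":[0,0,0],"fingers":[0,0,0]}' >/dev/null; python3 ok.py &&
python3 -m crank '{"translation":[[0,-1.5,0.3],[0,-1.5,0.4],[0,0,0]],"roll":[0,0,0],"fingers":[0,0,0]}' >/dev/null; python3 ok.py
```

```text
t11.1 x -37.8 z 180.8 th 1.777 Fx -1.80 Fz -1.00 Ftan 1.97
t11.4 x -40.7 z 180.2 th 1.793 Fx -0.07 Fz -0.19 Ftan 0.11
t11.7 x -43.8 z 179.6 th 1.810 Fx -1.28 Fz -0.62 Ftan 1.39
t12.0 x -46.7 z 178.7 th 1.826 Fx -1.30 Fz -1.20 Ftan 1.56
```

```bash

python3 -m crank '{"translation":[[0,-1.5,0.3],[0,-1.5,0.4],[0,0,0]],"roll":[0,0,0],"fingers":[0,0,0]}' >/dev/null; python3 ok.py &&
python3 -m crank '{"translation":[[0,-1.5,0.3],[0,-1.5,0.4],[0,0,0]],"roll":[0,0,0],"fingers":[0,0,0]}' >/dev/null; python3 ok.py &&
python3 -m crank '{"translation":[[0,-1.5,0.4],[0,-1.5,0.4],[0,0,0]],"roll":[0,0,0],"fingers":[0,0,0]}' >/dev/null; python3 ok.py &&
python3 -m crank '{"translation":[[0,-1.5,0.4],[0,-1.5,0.5],[0,0,0]],"roll":[0,0,0],"fingers":[0,0,0]}' >/dev/null; python3 ok.py
```

```text
t12.3 x -49.4 z 177.9 th 1.842 Fx 0.13 Fz -0.35 Ftan -0.03
t12.6 x -51.7 z 177.4 th 1.855 Fx 0.99 Fz 0.03 Ftan -0.96
t12.6 x -51.7 z 177.4 th 1.855 Fx 0.99 Fz 0.03 Ftan -0.96
t12.6 x -51.7 z 177.4 th 1.855 Fx 0.99 Fz 0.03 Ftan -0.96
```

```bash

python3 -m crank '{"translation":[[0,0,0]],"roll":[0],"fingers":[0]}' >/dev/null; python3 ok.py
python3 -m crank '{"translation":[[0,-1.2,0.3],[0,0,0]],"roll":[0,0],"fingers":[0,0]}' >/dev/null; python3 ok.py
python3 -m crank '{"translation":[[0,0,0]],"roll":[0],"fingers":[0]}' >/dev/null; python3 ok.py
```

```text
t12.7 x -51.7 z 177.4 th 1.854 Fx 0.52 Fz 0.27 Ftan -0.57
t12.9 x -52.4 z 177.2 th 1.858 Fx 2.80 Fz 0.60 Ftan -2.85
t13.0 x -52.4 z 177.2 th 1.858 Fx 2.63 Fz 1.13 Ftan -2.84
```

```bash

python3 -m crank '{"translation":[[0,-0.7,0.2],[0,0,0]],"roll":[0,0],"fingers":[0,0]}' >/dev/null; python3 ok.py
python3 -m crank '{"translation":[[0,0,0],[0,0,0]],"roll":[0,0],"fingers":[0,0]}' >/dev/null; python3 ok.py;python3 -c "
from h import *
st()"
```

```text
t13.2 x -52.7 z 177.1 th 1.860 Fx 3.33 Fz 1.07 Ftan -3.49
t13.4 x -52.7 z 177.1 th 1.860 Fx 3.68 Fz 1.33 Ftan -3.91
t13.40 jig mm [-53.5  35.8 162.9] world [ 0.4593 -0.2737  0.2479] Fjig [ 3.68 -5.21  1.33] w12.2 g31.9
 tool y ang 1.370, roll to jig -0.000 q6 -2.04
```

```bash

python3 -m crank '{"translation":[[0,1,-0.2],[0,0.9,-0.2],[0,0,0]],"roll":[0,0,0],"fingers":[0,0,0]}' >/dev/null; python3 ok.py
python3 -m crank '{"translation":[[0,0,0],[0,0,0],[0,0,0],[0,0,0],[0,0,0],[0,0,0],[0,0,0],[0,0,0]],"roll":[0,0,0,0,0,0,0,0],"fingers":[0.05,0.1,0.3,0.5,0.5,0.5,0.5,0.5]}' >/dev/null; python3 ok.py
python3 -c "
from h import *
st();snap('side','s2')
cv2.imwrite('pics/s2b.png',cv2.resize(cv2.imread('pics/s2.png')[100:320,150:350],None,fx=2.7,fy=2.7,interpolation=3))"
```

```text
t13.7 x -51.6 z 177.4 th 1.854 Fx 1.75 Fz 0.44 Ftan -1.80
t14.5 x -52.4 z 177.4 th 1.858 Fx -0.21 Fz -0.50 Ftan 0.34
t14.50 jig mm [-53.2  35.9 163.2] world [ 0.4593 -0.2734  0.2482] Fjig [-0.21 -0.32 -0.5 ] w42.9 g0.0
 tool y ang 1.370, roll to jig -0.000 q6 -2.04
```

View pics/s2b.png

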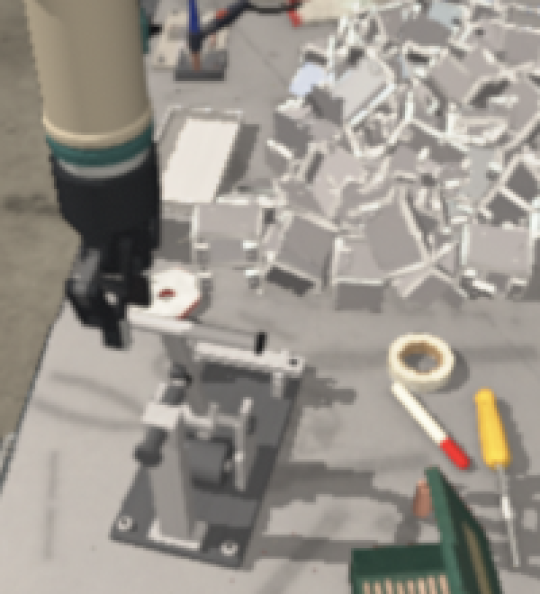

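The side crop shows the arm leaning open on its buffer, handle at about (200,330), with the fingers free of it. I'll rise and go above the bar.

```bash

python3 -m crank '{"translation":[[0,0,-5],[0,0,-15],[0,0,-20],[0,0,-20],[0,0,-20],[0,0,0],[0,0,0]],"roll":[0,0,0,0,0,0,0],"fingers":[0.5,0.5,0.5,0.5,0.5,0.5,0.5]}' >/dev/null; python3 ok.py
python3 -m crank '{"translation":[[-6,25,0],[-8,35,0],[-8,40,0],[-8,40,0],[-6,32,0],[0,0,20],[0,0,0]],"roll":[0,0,0,0,0,0,0],"fingers":[0.5,0.5,0.5,0.5,0.5,0.5,0.5]}' >/dev/null
python3 - <<'E'
from h import *
print((np.array([.5283,-.1115,.038])-H)@np.array([ex,ey,ez]).T)
st([.5283,-.1115,.038])
E
```

```text
t15.2 x -52.4 z 257.5 th 1.772 Fx -0.34 Fz -0.34 Ftan 0.40
[ 0.11916246  0.00057757 -0.047     ]
t15.95 jig mm [120.1   1.7 219.7] world [ 0.5273 -0.1104  0.3047] Fjig [-0.35 -0.63 -0.52] w42.5 g0.0
 tool y ang 1.372, roll to jig 0.002 q6 -1.71
 shift tool mm [ -3.1  -1.1 266.6]
```

```bash

python3 -m crank '{"translation":[[-1,-1,25],[-1,0,40],[0,0,45],[0,0,45],[0,0,35],[0,0,20],[0,0,0]],"roll":[0,0,0,0,0,0,0],"fingers":[0.5,0.5,0.5,0.5,0.5,0.5,0.5]}' >/dev/null
python3 - <<'E'
from h import *
st([.5283,-.1115,.038])
s=snap('side','s3')
cv2.imwrite('pics/s3b.png',cv2.resize(s[150:300,170:310],None,fx=4,fy=4,interpolation=3))
E
```

```text
t16.65 jig mm [117.3   0.8   9.9] world [ 0.5277 -0.1133  0.0949] Fjig [0.05 0.87 0.5 ] w42.6 g0.0
 tool y ang 1.369, roll to jig -0.001 q6 -1.71
 shift tool mm [-0.7  1.8 56.9]
```

View pics/s3b.png

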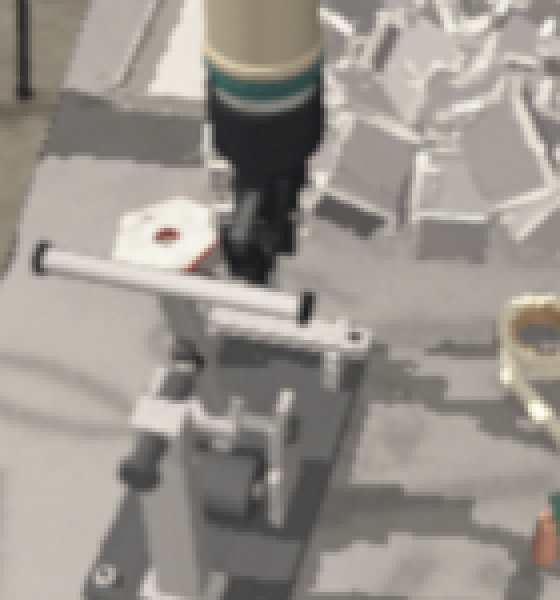

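The fingers at (255,260) stand above the middle of the bar, whose far hole shows at (353,338). I'll descend and grip.

```bash

python3 -m crank '{"translation":[[0,1,15],[0,1,15],[0,0,14],[0,0,8],[0,0,4],[0,0,0]],"roll":[0,0,0,0,0,0],"fingers":[0.5,0.5,0.5,0.5,0.5,0.5]}' >/dev/null
python3 -c "
from h import *
st([.5283,-.1115,.038])"
python3 -m crank '{"translation":[[0,0,0],[0,0,0],[0,0,0],[0,0,0],[0,0,0],[0,0,0]],"roll":[0,0,0,0,0,0],"fingers":[0,0,0,0,0,0]}' 50 >/dev/null
python3 -c "
from h import *
st([.5283,-.1115,.038])"
```

```text
t17.30 jig mm [119.6  -2.7 -42.2] world [ 0.5316 -0.1118  0.0428] Fjig [-0.09  0.01  0.54] w42.2 g0.0
 tool y ang 1.370, roll to jig -0.000 q6 -1.71
 shift tool mm [ 3.3 -0.4  4.7]
t17.90 jig mm [119.6  -3.  -41.7] world [ 0.5319 -0.1118  0.0433] Fjig [0.46 1.13 5.9 ] w18.1 g49.5
 tool y ang 1.370, roll to jig 0.000 q6 -1.71
 shift tool mm [ 3.6 -0.4  5.3]
```

```bash

python3 -m crank '{"translation":[[0,0,-4],[0,0,-10],[0,0,-20],[0,0,-30],[0,0,-40],[0,0,-45],[0,0,-45],[0,0,-45]],"roll":[0,0,0,0,0,0,0,0],"fingers":[0,0,0,0,0,0,0,0]}' 70 >/dev/null
python3 -m crank '{"translation":[[0,0,-35],[0,0,-20],[0,0,0]],"roll":[0,0,0],"fingers":[0,0,0]}' 70 >/dev/null
python3 - <<'E'
from h import *
st()
s=snap('side','s4');t=cv2.imread('pics/top0.png')
a=cv2.resize(s[40:200,150:310],None,fx=2.5,fy=2.5,interpolation=3)
b=cv2.resize(t[200:270,115:200],None,fx=4.7,fy=4.7,interpolation=3)
b=cv2.copyMakeBorder(b,0,400-b.shape[0],0,400-b.shape[1],0);cv2.imwrite('pics/c4.png',np.hstack([a,b]))
E
```

```text
t19.00 jig mm [119.8  -3.4 254.9] world [ 0.5323 -0.1117  0.3399] Fjig [-0.2  -0.23 -3.03] w17.3 g68.7
 tool y ang 1.370, roll to jig 0.000 q6 -1.71
```

View pics/c4.png

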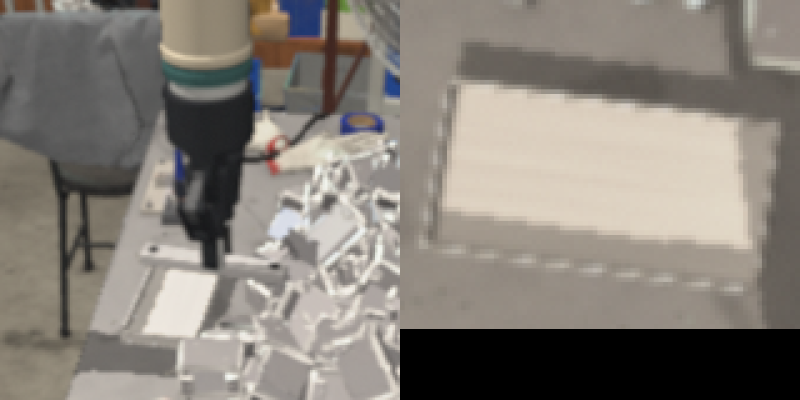

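```bash

python3 - <<'E'
from h import *
P=[(28,246),(350,290),(380,122),(58,80)]
w=np.array([ray('top',((x+.5)/4.7+114.5,(y+.5)/4.7+199.5),.022) for x,y in P])
c=w.mean(0);print(w[:,:2].round(3),c)
d=(w[0]-w[1])+(w[3]-w[2]);ang=np.arctan2(d[1],d[0]);print('long axis ang',ang,'bar long axis (tool x) now',TH+np.pi/2-np.pi if 0 else TH+np.pi/2)
st([c[0],c[1],.34])
E
```

```text
[[0.38  0.398]
 [0.358 0.188]
 [0.466 0.173]
 [0.487 0.384]] [0.4226301  0.28586676 0.022     ]
long axis ang 1.4673167301687795 bar long axis (tool x) now 2.9407963267948967
t19.05 jig mm [119.8  -2.4 252.3] world [ 0.5313 -0.1114  0.3373] Fjig [-0.03  0.51 -3.53] w16.9 g68.7
 tool y ang 1.370, roll to jig 0.000 q6 -1.71
 shift tool mm [185.7 367.6  -3.2]
```

```bash

python3 -m crank '{"translation":[[8,16,0],[15,30,0],[18,36,0],[18,36,0],[18,36,0],[18,36,0],[18,36,0],[18,36,0]],"roll":[0,0,0,0,0,0,0,0],"fingers":[0,0,0,0,0,0,0,0]}' 70 >/dev/null
python3 -m crank '{"translation":[[18,36,0],[18,36,0],[12,24,0],[6,12,0],[0,0,0],[0,0,0],[0,0,0],[0,0,0]],"roll":[0,0,0,0,0.1,0.14,0.14,0.14],"fingers":[0,0,0,0,0,0,0,0]}' 70 >/dev/null
python3 -m crank '{"translation":[[0,0,0],[0,0,0],[0,0,0],[0,0,0],[0,0,0],[0,0,0],[0,0,0],[0,0,0]],"roll":[0.14,0.14,0.14,0.14,0.14,0.14,0.11,0],"fingers":[0,0,0,0,0,0,0,0]}' 70 >/dev/null
python3 -c "
from h import *
s=st([.425,.285,.034]);q=s['ee_rot'];print(Ro.from_quat([q[1],q[2],q[3],q[0]]).as_matrix().round(3))"
```

```text
t21.45 jig mm [488.8 183.3 250. ] world [0.423  0.2871 0.335 ] Fjig [ 0.95 -0.83 -2.24] w17.3 g68.9
 tool y ang -0.100, roll to jig -1.470 q6 0.56
 shift tool mm [ -1.3   2.9 301. ]
[[ 0.1    0.995 -0.003]
 [ 0.995 -0.1   -0.002]
 [-0.002 -0.002 -1.   ]]
```

```bash

python3 -m crank '{"translation":[[0,2,25],[-1,1,40],[0,0,45],[0,0,45],[0,0,45],[0,0,40],[0,0,25],[0,0,0]],"roll":[0,0,0,0,0,0,0,0],"fingers":[0,0,0,0,0,0,0,0]}' 70 >/dev/null
python3 - <<'E'
from h import *
st([.425,.285,.034])
s=snap('side','s5');t=snap('top','t5')
a=cv2.resize(s[80:210,170:300],None,fx=3,fy=3,interpolation=3)
b=cv2.resize(t[180:310,105:235],None,fx=3,fy=3,interpolation=3);cv2.imwrite('pics/c5.png',np.hstack([a,b]))
E
```

```text
t22.25 jig mm [486.3 182.8 -17.6] world [0.423  0.2846 0.0674] Fjig [-1.45  1.11 -3.06] w17.5 g69.0
 tool y ang -0.098, roll to jig -1.468 q6 0.55
 shift tool mm [ 0.8  2.3 33.3]
```

View pics/c5.png

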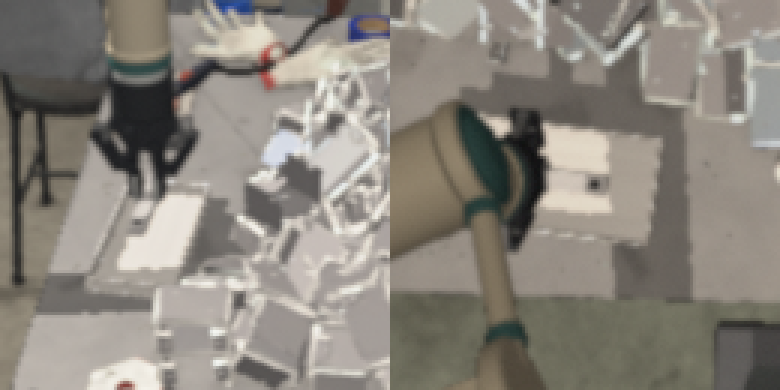

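The top crop shows the bar, its hole at (593,184), lying along the tray's long axis and well inside the rim. I'll lower it until it touches.

```bash

python3 -m crank '{"translation":[[0,2,15],[0,0,15],[0,0,10],[0,0,5],[0,0,3],[0,0,0]],"roll":[0,0,0,0,0,0],"fingers":[0,0,0,0,0,0]}' 70 >/dev/null
python3 -c "
from h import *
st()"
python3 -m crank '{"translation":[[0,0,1.5],[0,0,1.5],[0,0,0]],"roll":[0,0,0],"fingers":[0,0,0]}' 70 >/dev/null
python3 -c "
from h import *
st()"
```

```text
t22.95 jig mm [489.5 177.4 -61.3] world [0.4289 0.2867 0.0237] Fjig [ 0.78  1.11 -2.63] w17.2 g69.1
 tool y ang -0.100, roll to jig -1.470 q6 0.55
t23.25 jig mm [489.3 177.6 -64.6] world [0.4287 0.2866 0.0204] Fjig [-0.05  0.82 -2.72] w17.1 g69.1
 tool y ang -0.100, roll to jig -1.470 q6 0.55
```

```bash

python3 -m crank '{"translation":[[0,0,2],[0,0,2],[0,0,1.5],[0,0,0]],"roll":[0,0,0,0],"fingers":[0,0,0,0]}' 70 >/dev/null
python3 -c "
from h import *
st()"
python3 -m crank '{"translation":[[0,0,1.5],[0,0,1],[0,0,0]],"roll":[0,0,0],"fingers":[0,0,0]}' 70 >/dev/null
python3 -c "
from h import *
st()"
```

```text
t23.65 jig mm [489.1 177.8 -70.5] world [0.4284 0.2864 0.0145] Fjig [ 0.17  0.08 -3.07] w17.0 g69.1
 tool y ang -0.100, roll to jig -1.470 q6 0.55
t23.95 jig mm [489.2 177.7 -72.8] world [0.4285 0.2864 0.0122] Fjig [-0.86 -0.47 -2.92] w17.2 g69.1
 tool y ang -0.100, roll to jig -1.470 q6 0.55
```

```bash

python3 -m crank '{"translation":[[0,0,1],[0,0,0.5],[0,0,0]],"roll":[0,0,0],"fingers":[0,0,0]}' 70 >/dev/null
python3 -c "
from h import *
st()"
python3 -m crank '{"translation":[[0,0,1],[0,0,0],[0,0,0]],"roll":[0,0,0],"fingers":[0,0,0]}' 70 >/dev/null
python3 -c "
from h import *
st()"
```

```text
t24.25 jig mm [489.3 177.7 -74.2] world [0.4286 0.2865 0.0108] Fjig [ 0.1   0.22 -3.55] w17.4 g69.1
 tool y ang -0.100, roll to jig -1.470 q6 0.55
t24.55 jig mm [489.3 177.6 -74.6] world [0.4287 0.2865 0.0104] Fjig [-2.48  1.99  5.06] w17.2 g70.1
 tool y ang -0.100, roll to jig -1.470 q6 0.55
```

Contact: the force went from -3 to +5 N, so the bar is on the tray floor. I'll release slowly and retreat.

```bash

python3 -m crank '{"translation":[[0,0,0],[0,0,0],[0,0,0],[0,0,0],[0,0,0],[0,0,0]],"roll":[0,0,0,0,0,0],"fingers":[0,0.25,0.35,0.45,0.45,0.45]}' 20 >/dev/null
python3 -c "
from h import *
st()"
python3 -m crank '{"translation":[[0,0,-5],[0,0,-10],[0,0,-30],[0,0,-40],[0,0,-40],[0,0,-40],[0,0,-30],[0,0,0]],"roll":[0,0,0,0,0,0,0,0],"fingers":[0.45,0.45,0.45,0.45,0.45,0.45,0.45,0.45]}' >/dev/null
python3 - <<'E'
from h import *
st()
s=snap('side','s6');a=cv2.resize(s[90:320,150:310],None,fx=2.6,fy=2.6,interpolation=3);cv2.imwrite('pics/c6.png',a)
E
```

```text
t25.15 jig mm [489.3 177.6 -75.3] world [0.4287 0.2865 0.0097] Fjig [0.06 0.16 1.25] w38.4 g0.0
 tool y ang -0.100, roll to jig -1.470 q6 0.55
t25.95 jig mm [491.2 175.3 125.7] world [0.4313 0.2879 0.2107] Fjig [ 0.05 -0.3   0.67] w38.2 g0.0
 tool y ang -0.100, roll to jig -1.470 q6 0.55
```

View pics/c6.png

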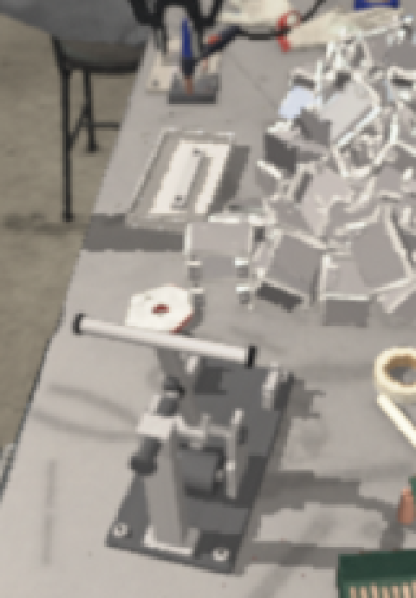

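The bar lies flat in the tray, from (196,153) to (180,200). The arm stands open, and the magnet, tape roll and nozzle haven't moved.

```bash
python3 -c "
from h import *
print(manip.sign_off())"
```

```text
the job is handed in; nothing more can be done
None
```

The job is handed in at about 26 s: the arm was pressed home at about 9 N on the buffer (worked out from the push on the handle) and stays open by itself, and the bar lies flat and released in the tray. The magnet, tape roll and nozzle were not touched; the hand-in call gave no verdict.

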